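# Draw the blue crimp head from its tight case cutout and stand it in the cap tray

### The arm

A 6-joint arm with a two-finger parallel gripper is mounted at the origin on the work surface. World frame = base frame: x ahead of the robot, y to its left, z up, the work surface at z = 0. Lengths are in mm, angles in degrees, forces in N, time in s.
With the tool pointing down it reaches from about 300 to 850 mm from the base axis. Payload 4.2 kg.
Tool frame: the origin (TCP) lies on the centre line of the jaws, within the pads' length; the fingertips stand 14 mm ahead of it and the grasp point (between the pads) lies 5 mm behind it (env.finger_overhang is the z of the fingertips in the tool frame, in mm); z points along the fingers, y is the line along which they close (so a half turn about z gives the same grasp; the last joint's range is limited). The gripper opens to 91 mm and grips with 3 to 60 N. Pads are 32 mm wide; open, the fingers measure 118 mm over their backs; the gripper's body (76 mm by 178 mm) begins 60 mm behind the grasp point.
Start: joints at [-75.688, 18.312, 89.639, -0, 72.044, -1.146], TCP at [153.263, -554.217, 192.176] pointing down, gripper open.
Joint ranges: [-177.97, 177.97], [-48.28, 115.42], [12.27, 149.76], [-77.06, 257.06], [2.81, 150.46], [-146.56, 146.56]. Speed limits (degrees/s): [147.25, 147.25, 180, 180, 180, 180].

### API

Orientations are given as [roll, pitch, yaw] about the fixed x, y, z axes, in that order (R = Rz(yaw) Ry(pitch) Rx(roll)).
In Python, from workcell import sensors, viewer, env gives the robot as it stands. The module is installed in compiled form; this text tells all that it offers.
- The arm moves only by the tool step_arm, never from a script. Its argument "plan" is one flat list of numbers, 6 for each row, row after row: the shift along the tool's x, y, z in cm, then the turn, a rotation vector about the tool's x, y, z in rad. In form: [x, y, z, wx, wy, wz, x, y, z, wx, wy, wz, ...]. A call has 1 to 5 rows; each row shifts and turns the commanded pose from where the row before left it, along the tool's axes as they then stand; what a row does not reach is not made up. A row lasts 1/12 s, in which the tool goes at most 41.7 mm and 7.16 degrees, less where a joint would pass 70% of its speed; a pose out of reach is approached as far as the arm can. A call is refused whole if a number of a shift passes 4.17 or a number of a turn 0.125, either way. A call with a gripper value outside its range is refused whole. "hand" is the finger opening in cm, from 0 to 9.12, set as the call begins (left out, the last holds). The fingers move at their own pace and stop on an object; "newtons" is the grip in N (left out, the last holds). Time passes only in rows, so rows that do not move let the fingers close. It gives the time, the measured TCP pose, the force, the opening and the grip force at its end, in the units of the state.
- sensors.state(): the state, without advancing time (a new reading comes with each control period).
- viewer.grab_frame(name): name is "scene" or "side" or "wrist"; returns a dict with "img" (480x640x3 uint8, red, green, blue), "fx", "fy", "cx", "cy" (pixels), "position" and "attitude" of the camera in the world. Camera axes: x right, y down, z forward; pixel columns grow to the right and rows downward; lengths in mm; the calibration is good to about 2 mm. A picture is of the moment at which its call begins. There is no depth.
- env.job_done(): hands the job in; it is judged then, once.
Trained networks look in a picture, given as the dict that the camera call returned (one of the last four; its "shot" number tells which), for a name from the list of things; names that differ only in an ending like _2 or _b are one class to them, and where a whole thing is asked for, a point or a joint stands for the part that bears it (a point fixed in the world has none). Each returns a list of dicts, best first, with "score" (0 to 1); they miss things now and then, are a little off and sometimes report something else, mostly with a low value. They report only what shows in the picture. A call takes as long as a camera call. They do not tell look-alikes from the thing itself.
- viewer.boxes_of(name, picture): "location" ([column, row] in pixels, amid what is visible of it).
- viewer.pinpoint(name, picture): "location" ([column, row] in pixels: a listed point, or the origin of a listed thing).
The state is a dict: "time_s": time; "qpos": joint angles; "qvel": joint speeds; "effort": joint torques, N m; "ee_pos": TCP position; "ee_rot": TCP orientation; "force": force on the tool from outside, world axes, zero at the start; "torque": the same for the moment, N m; "gripper_width": finger opening in mm; "gripper_force": force on a finger pad.
Only numpy, scipy, OpenCV 4.12 (cv2) and the standard library are available. Lean on these libraries where they do the work, as an engineer would, in place of code of your own. Each camera call takes 0.05 s, during which the arm holds its last target. There are 200 camera calls.

### The job

Get the blue crimp head ready for the press: take it by its protruding blue end, work it up out of its tight cutout in the green tool case, and gently set it down upright in the empty bay of the black cap tray, letting go only once it stands there. Leave the red and the yellow heads in their cutouts.

Things in the scene. Friction and masses are not known exactly. Their poses are not given: they have to be found in the camera images.
- blue_head_mid (a point): Centre, half-way up, of the head to take: round, upright, 75 mm tall, 0.16 kg. Below, a steel bell 28 mm wide, 30 high; above, a straight shank 18 mm wide, 45 long, in a blue sleeve; 43 mm of it stands above the case. z up; at the start x points across the case, y along the row of heads. Grip the shank on its +x and -x sides, away from neighbours. Pull 30 mm straight up to free it.
- red_head_mid (a point): Centre of a bystander head with a red sleeve, else like the blue one; it stays in its cutout. The fixed case (112 x 232 mm, 42 mm high, green rim) holds the three heads in a row 70 mm apart, in any order. In each cutout two spring-backed rubber pads squeeze the bell along x, about 10 N each: a straight pull takes some 8 to 15 N, less with small twists about z.
- yellow_head_mid (a point): Centre of a bystander head with a yellow sleeve, else like the blue one; it stays in its cutout.
- bay (a point): Centre of the empty bay's floor, 4 mm above the bench, in the black cap tray (fixed, 110 x 200 mm, walls 4 mm thick, rim 16 mm above this floor). Inside, the bay measures 102 mm along x and 94 along y. The tray's other bay, on the -y side, holds loose grey caps. z points up.
Things that resemble listed ones, but are neither listed nor needed, are in the scene too. Leave any white look-alike of the part that bears bay alone.

How it is judged (in metres and radians):
On the way, in this order (a step that is already met when the one before it is completed fails the run):
1. the blue head is drawn clear of its cutout, held in the fingers (height (world z) of blue_head_mid above 0.082 m and contact force between the fingers and blue_head above 1 N), for 0.1 s.
2. still held, the blue head is lowered to the floor of the empty bay (within 12 mm of it), not dropped (x of blue_head_mid in the frame of bay between -0.04 and 0.04 m and y of blue_head_mid in the frame of bay between -0.04 and 0.04 m and z of blue_head_mid in the frame of bay below 0.0495 m and contact force between the fingers and blue_head above 1 N), for 0.05 s.
At the end, for the whole second after the job is handed in: The blue head stands upright (within 10 degrees), bell down, on the empty bay's floor (within 40 mm of its centre along each tray axis, height within 5 mm of resting), released and at rest; the red and yellow heads are within 12 mm of where they were in their cutouts (x of blue_head_mid in the frame of bay between -0.04 and 0.04 m and y of blue_head_mid in the frame of bay between -0.04 and 0.04 m and z of blue_head_mid in the frame of bay between 0.0325 and 0.0425 m and angle between blue_head_mid's own z axis and vertical below 0.17 rad and linear speed of blue_head below 0.02 m/s and distance of each of red_head_mid, yellow_head_mid from where it was at the start of the episode below 0.012 m); the robot touches nothing.
It fails at once if the red or the yellow head is pulled or pushed by more than 12 mm (distance of any of red_head_mid, yellow_head_mid from where it was at the start of the episode above 0.012 m).
It also fails if it takes over 38 s, if anything falls off the work surface, if the arm or the gripper's body presses on something with over 40 N, if the wrist force passes 120 N, or if a joint passes its speed limit or range.

## Working session

There is one attempt and no reset: what is moved stays moved. The work goes in short steps, Python scripts to look and compute and a tool call to move; the robot and the scene stay as the last step left them, time stands still between calls to the robot, and variables do not carry over. Pictures are saved under pics/ and viewed, at most 12 in all, crops included, and the job is handed in when it is done.

Besides the shell and the picture viewer there is one more tool, called after "Emit:" by a JSON object that holds its "name" and its "arguments", one argument or row to a line. step_arm: Moves the arm, as the interface text tells. Its arguments: {"type":"object","properties":{"plan":{"type":"array","items":{"type":"number"}},"hand":{"type":"number"},"newtons":{"type":"number"}},"required":["plan"]}

```bash
mkdir -p pics; cat > h.py <<'E'
import numpy as np, cv2
from workcell import sensors, viewer, env
from scipy.spatial.transform import Rotation as R
def camR(f):
    a=np.array(f["attitude"],float)
    return a if a.shape==(3,3) else R.from_euler('xyz',a,degrees=True).as_matrix()
def ray(f,p):
    d=camR(f)@np.array([(p[0]-f["cx"])/f["fx"],(p[1]-f["cy"])/f["fy"],1.]); return np.array(f["position"],float),d/np.linalg.norm(d)
def tri(obs):
    A=np.zeros((3,3));b=np.zeros(3)
    for f,p in obs:
        o,d=ray(f,p);M=np.eye(3)-np.outer(d,d);A+=M;b+=M@o
    x=np.linalg.solve(A,b); return x,[np.linalg.norm((np.eye(3)-np.outer(ray(f,p)[1],ray(f,p)[1]))@(x-ray(f,p)[0])) for f,p in obs]
def plane(f,p,z):
    o,d=ray(f,p); return o+d*(z-o[2])/d[2]
def proj(f,X):
    c=camR(f).T@(np.array(X,float)-np.array(f["position"],float)); return np.array([f["fx"]*c[0]/c[2]+f["cx"],f["fy"]*c[1]/c[2]+f["cy"]])
E
python3 - <<'E'
from h import *
fs={n:viewer.grab_frame(n) for n in("scene","side","wrist")}
for n,f in fs.items():
    cv2.imwrite(f"pics/{n}0.png",f["img"][...,::-1]); print(n,f["position"],f["attitude"],f["fx"])
    for k in("blue_head_mid","red_head_mid","yellow_head_mid","bay"):
        print(k,[(np.round(d["location"]).tolist(),round(d["score"],2)) for d in viewer.pinpoint(k,f)][:4])
print(sensors.state())
E
```

```text
scene [1321.59160046  -34.10806883  704.25284862] [-131.04770262   -1.10997005   83.30164125] 454.20268486049724
blue_head_mid [([202.0, 234.0], 0.46)]
red_head_mid [([134.0, 244.0], 0.79)]
yellow_head_mid [([170.0, 238.0], 0.56)]
bay [([381.0, 231.0], 0.89), ([500.0, 280.0], 0.85)]
side [ 262.41335932 -519.79984481  757.55393057] [-135.64987674    0.57825471  -28.49204721] 567.7688675982513
blue_head_mid [([362.0, 365.0], 0.75)]
red_head_mid [([423.0, 448.0], 0.83)]
yellow_head_mid [([394.0, 405.0], 0.97)]
bay [([235.0, 210.0], 0.89), ([424.0, 448.0], 0.26)]
wrist [ 218.90542143 -536.03183065  384.23422518] [ 1.65889555e+02  1.05017977e-01 -7.46066741e+01] 342.66922276399896
blue_head_mid []
red_head_mid []
yellow_head_mid []
bay []
{'time_s': 0.75, 'qpos': array([-7.56888507e+01,  1.83078573e+01,  8.96401038e+01,  3.17542179e-04,
        7.20456867e+01, -1.14682799e+00]), 'qvel': array([ 0.0821718 , -0.01883383,  0.00906081, -0.02558592,  0.00537354,
        0.06096144]), 'effort': array([-1.31469742e-04, -4.12271798e+01, -2.32211208e+01,  7.28948694e-02,
        3.76492878e-02, -6.98073450e-06]), 'ee_pos': array([ 153.2479966 , -554.1964181 ,  192.20899445]), 'ee_rot': array([ 1.79993643e+02, -1.74892492e-04,  1.54578794e+01]), 'force': array([-0.0640675 ,  0.09472056,  0.39646399]), 'torque': array([-0.04436533,  0.01415685,  0.06203583]), 'gripper_force': 0.0, 'gripper_width': 91.37676984568495}
```

View pics/scene0.png

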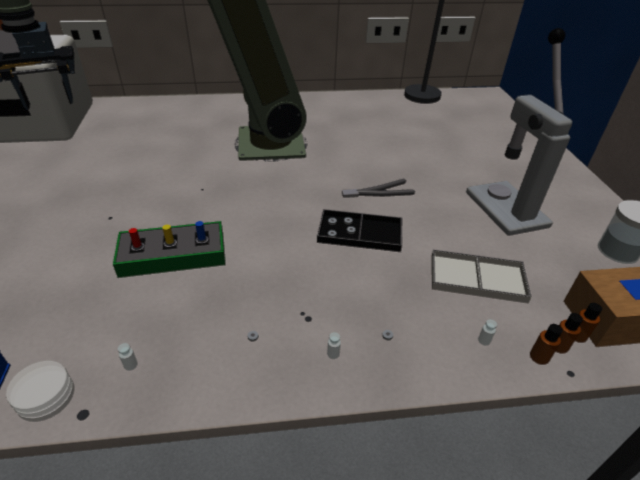

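View pics/side0.png

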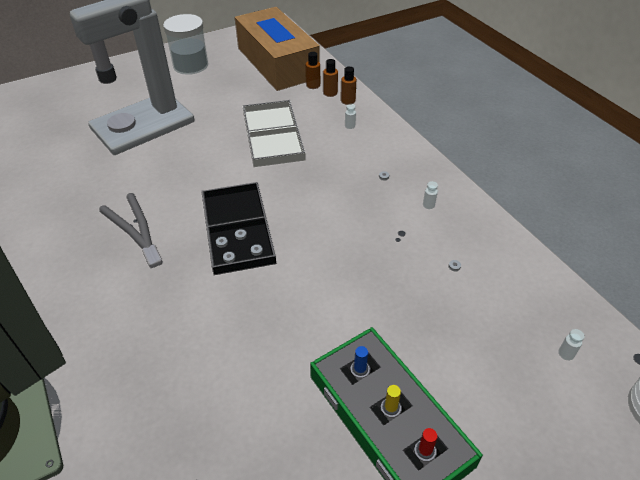

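```bash
python3 - <<'E'
from h import *
a=viewer.grab_frame("scene");b=viewer.grab_frame("side")
for k,p,q in(("blue",(202,234),(362,365)),("yellow",(170,238),(394,405)),("red",(134,244),(423,448)),("bay381",(381,231),(235,210)),("bay500",(500,280),(235,210))):
    x,e=tri([(a,p),(b,q)]);print(k,x.round(1),np.round(e,1))
for p in((381,231),(500,280)):print(plane(a,p,4).round(1))
E
```

```text
blue [ 511.1 -179.4   51.4] [2.1 2.1]
yellow [ 517.  -249.7   49.9] [2.7 2.7]
red [ 520.7 -320.9   45.3] [4.5 4.5]
bay381 [489.9 241.1   9.7] [3.3 3.3]
bay500 [ 551.1  523.3 -182.5] [65.9 65.9]
[479.6 246.6   4. ]
[671.7 468.6   4. ]
```

The pictures agree with the detections. Heads run red (134,244), yellow (170,238), blue (202,234) in scene. There are two bay candidates. Scene (381,231) / side (235,210) is the empty half of the black tray, and it fits because it is black and its other bay holds grey caps. Scene (500,280) is the white look-alike. Next I'll confirm with one crop and refine by colour.

```bash
python3 - <<'E'
from h import *
a=viewer.grab_frame("scene");b=viewer.grab_frame("side")
def seg(f,name,c):
    hsv=cv2.cvtColor(f["img"],cv2.COLOR_RGB2HSV).astype(int);h,s,v=[hsv[...,i] for i in range(3)]
    hh={"blue":(105,130),"yellow":(18,35),"red":(0,8)}[name]
    m=(h>=hh[0])&(h<=hh[1])&(s>120)&(v>50)
    m|=(name=="red")&(h>172)&(s>120)&(v>50)
    ys,xs=np.nonzero(m);k=np.hypot(xs-c[0],ys-c[1])<35;xs,ys=xs[k],ys[k]
    return (xs.mean(),ys.mean()),k.sum()
for k,p,q in(("blue",(202,234),(362,365)),("yellow",(170,238),(394,405)),("red",(134,244),(423,448))):
    u,n1=seg(a,k,p);w,n2=seg(b,k,q);x,e=tri([(a,u),(b,w)]);print(k,np.round(u,1),n1,np.round(w,1),n2,x.round(1),np.round(e,1))
    print(" z65:",plane(a,u,65).round(1),plane(b,w,65).round(1))
# tray rim corners: side view far corners
A=cv2.resize(a["img"][190:310,100:540],(800,218),interpolation=cv2.INTER_CUBIC)
B=cv2.resize(b["img"][90:290,180:320],(266,380),interpolation=cv2.INTER_CUBIC)
C=cv2.resize(b["img"][320:480,300:490],(451,380),interpolation=cv2.INTER_CUBIC)
I=np.zeros((600,800,3),np.uint8);I[:218]=A;I[220:,:266]=B;I[220:,270:721]=C
cv2.imwrite("pics/crop.png",I[...,::-1])
E
```

```text
blue [198.8 223.6] 38 [360.5 359. ] 312 [ 505.3 -183.    76.8] [1.9 1.9]
 z65: [ 488.4 -184.2   65. ] [ 510.1 -179.1   65. ]
yellow [167.4 233.6] 145 [392.3 397.9] 337 [ 516.6 -249.4   64.4] [1. 1.]
 z65: [ 518. -250.   65.] [ 516.1 -248.7   65. ]
red [133.2 235.4] 97 [427.5 441.4] 375 [ 520.9 -320.4   68.4] [1.2 1.2]
 z65: [ 517.3 -323.    65. ] [ 521.7 -318.3   65. ]
```

View pics/crop.png

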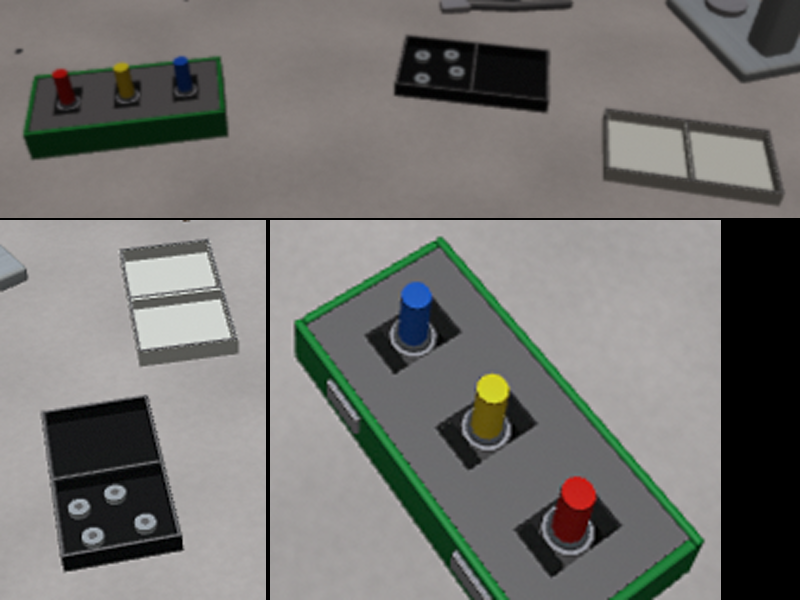

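The crop confirms the order: blue is at the far end, next to the tray, with yellow in the middle and red last. The target is the black tray's empty bay on its +y side. I'm moving above blue now.

Emit:
{"name": "step_arm", "arguments": {
  "plan": [3.4,-2.05,0,0,0,0,3.4,-2.05,0,0,0,0,3.4,-2.05,0,0,0,0,3.4,-2.05,0,0,0,0,3.4,-2.05,0,0,0,0]
}}

```text
time_s: 1.37
ee_pos: [290.7, -408.7, 192.3]
ee_rot: [180.0, -0.0, 15.4]
force: [0.8, -0.5, 0.5]
gripper_width: 91.3
gripper_force: 0.0
```

Emit:
{"name": "step_arm", "arguments": {
  "plan": [3.4,-2.05,0,0,0,0,3.4,-2.05,0,0,0,0,3.4,-2.05,0,0,0,0,3.4,-2.05,0,0,0,0,3.4,-2.05,0,0,0,0]
}}

```text
time_s: 1.78
ee_pos: [427.4, -264.4, 192.4]
ee_rot: [180.0, -0.0, 15.5]
force: [-0.1, -0.0, 0.6]
gripper_width: 91.2
gripper_force: 0.0
```

Emit:
{"name": "step_arm", "arguments": {
  "plan": [3.4,-2.05,0,0,0,0,3.4,-2.05,0,0,0,0,3.4,-2.05,0,0,0,0,0,0,0,0,0,-0.12,0,0,0,0,0,-0.12]
}}

```text
time_s: 2.2
ee_pos: [509.7, -177.5, 191.9]
ee_rot: [-180.0, -0.0, 29.8]
force: [-0.1, -0.2, -0.1]
gripper_width: 91.4
gripper_force: 0.0
```

Emit:
{"name": "step_arm", "arguments": {
  "plan": [0,0,0,0,0,-0.12,0,0,0,0,0,-0.12,0,0,0,0,0,-0.12,0,0,0,0,0,-0.12,0,0,0,0,0,-0.12]
}}

```text
time_s: 2.62
ee_pos: [508.3, -179.4, 192.2]
ee_rot: [180.0, 0.0, 63.9]
force: [0.8, 1.6, 0.3]
gripper_width: 91.4
gripper_force: 0.0
```

Emit:
{"name": "step_arm", "arguments": {
  "plan": [0,0,0,0,0,-0.12,0,0,0,0,0,-0.12,0,0,0,0,0,-0.12,0,0,0,0,0,-0.12,0,0,0,0,0,-0.049]
}}

```text
time_s: 3.03
ee_pos: [508.2, -179.6, 192.2]
ee_rot: [180.0, 0.0, 94.2]
force: [0.1, -0.0, 0.2]
gripper_width: 91.0
gripper_force: 0.0
```

```bash
python3 - <<'E'
from h import *
f=viewer.grab_frame("wrist");b=viewer.grab_frame("side");a=viewer.grab_frame("scene")
cv2.imwrite("pics/wrist1.png",f["img"][...,::-1]);s=sensors.state()
print(s["time_s"],s["ee_pos"],s["ee_rot"],s["qpos"])
for k in("blue_head_mid","yellow_head_mid","red_head_mid"):
    for d in viewer.pinpoint(k,f)[:2]:print(k,np.round(d["location"],1),round(d["score"],2),plane(f,d["location"],47.5).round(1))
    for d in viewer.pinpoint(k,b)[:1]:print(' side',plane(b,d["location"],47.5).round(1))
pts=np.array([(42,412),(148,398),(157,462),(52,478)])/1.9+[180,90-220/1.9]
for p in pts:print("rim",plane(b,p,20).round(1))
for n,f in(("side",b),("scene",a)):
    for d in viewer.pinpoint("bay",f)[:2]:print(n,d["location"],plane(f,d["location"],4).round(1))
E
```

```text
3.1833 [ 508.24320572 -179.54552807  192.17995138] [1.79995639e+02 7.30502262e-03 9.38150817e+01] [-2.06759089e+01  1.50668140e+01  9.43084143e+01 -5.13062644e-03
  7.06177748e+01 -2.44892885e+01]
blue_head_mid [318.6 219.7] 0.93 [ 508.2 -179.    47.5]
 side [ 511.5 -175.    47.5]
yellow_head_mid [318.8 282.8] 0.74 [ 513.3 -246.4   47.5]
 side [ 521.6 -250.8   47.5]
red_head_mid [320.9 341.4] 0.72 [ 520.5 -314.9   47.5]
 side [ 519.8 -317.    47.5]
rim [451.9 306.1  20. ]
rim [555.3 273.   20. ]
rim [524.1 183.2  20. ]
rim [426.9 212.4  20. ]
side [266.7, 119.7] [670.  480.6   4. ]
side [233.5, 209.3] [490.2 245.5   4. ]
scene [499.0, 281.4] [675.6 464.6   4. ]
scene [378.1, 232.1] [483.1 238.5   4. ]
```

View pics/wrist1.png

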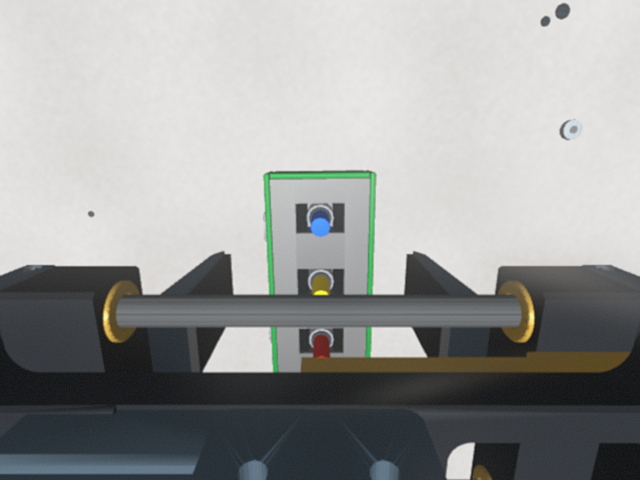

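The wrist view shows blue centred between the jaws at column 320, and the case edges are parallel to the tool x axis. Going down.

Emit:
{"name": "step_arm", "arguments": {
  "plan": [0.1,0.1,3,0,0,0,0,0,3,0,0,0,0,0,3,0,0,0,0,0,1,0,0,0,0,0,0,0,0,0],
  "hand": 5
}}

```text
time_s: 4.0
ee_pos: [507.2, -177.8, 89.7]
ee_rot: [-179.7, -0.1, 93.9]
force: [0.1, -0.0, 0.3]
gripper_width: 60.8
gripper_force: 0.0
```

Emit:
{"name": "step_arm", "arguments": {
  "plan": [0,0,1,0,0,0,0,0,1,0,0,0,0,0,1,0,0,0,0,0,0,0,0,0]
}}

```text
time_s: 4.33
ee_pos: [508.3, -178.2, 60.8]
ee_rot: [-179.9, -0.1, 93.9]
force: [0.3, -0.3, -0.1]
gripper_width: 49.8
gripper_force: 0.0
```

```bash
python3 - <<'E'
from h import *
f=viewer.grab_frame("wrist");b=viewer.grab_frame("side")
w=np.hstack([f["img"][150:450,170:470],b["img"][180:480,220:520]]);cv2.imwrite("pics/c2.png",cv2.resize(w,(800,400))[...,::-1]);s=sensors.state()
print(s["time_s"],s["ee_pos"],s["ee_rot"],s["gripper_width"],s["force"])
E
```

```text
4.4333 [ 509.18778148 -178.51221644   62.12864808] [-1.79993453e+02  1.17985187e-03  9.38950394e+01] 50.128122904365334 [0.34672289 0.50045289 0.28537955]
```

View pics/c2.png

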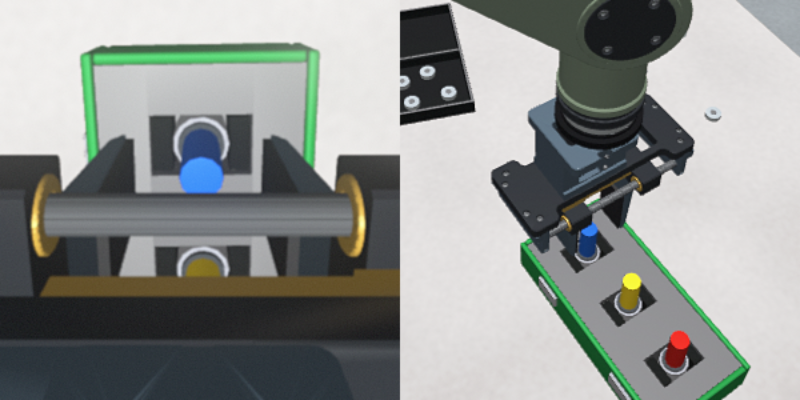

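```bash
python3 - <<'E'
from h import *
f=viewer.grab_frame("wrist");b=viewer.grab_frame("side")
print(plane(f,(321.5,281.5),85),proj(f,(509.2,-178.5,85)),plane(b,(220+589*.75-300,180+229*.75),85))
E
```

```text
[ 510.59048303 -177.64143326   85.        ] [318.76768559 282.85247973] [ 510.22974936 -180.1926939    85.        ]
```

Emit:
{"name": "step_arm", "arguments": {
  "plan": [0,0,0,0,0,0,0,0,0,0,0,0,0,0,0,0,0,0,0,0,0,0,0,0,0,0,0,0,0,0],
  "hand": 0,
  "newtons": 35
}}

```text
time_s: 4.95
ee_pos: [509.2, -178.5, 62.3]
ee_rot: [180.0, 0.0, 93.9]
force: [-0.5, 0.4, -0.7]
gripper_width: 19.6
gripper_force: 0.0
```

Emit:
{"name": "step_arm", "arguments": {
  "plan": [0,0,0,0,0,0,0,0,0,0,0,0,0,0,0,0,0,0]
}}

```text
time_s: 5.2
ee_pos: [509.2, -178.5, 62.2]
ee_rot: [180.0, 0.0, 93.9]
force: [-0.3, -0.8, -0.9]
gripper_width: 0.9
gripper_force: 0.0
```

Emit:
{"name": "step_arm", "arguments": {
  "plan": [0,0,-0.2,0,0,0.04,0,0,-0.2,0,0,-0.04,0,0,-0.2,0,0,-0.04,0,0,-0.2,0,0,0.04]
}}

```text
time_s: 5.53
ee_pos: [509.1, -178.5, 70.2]
ee_rot: [-180.0, 0.0, 93.9]
force: [0.4, -0.5, -0.6]
gripper_width: 0.4
gripper_force: 0.0
```

The fingers closed to 0, so the grasp missed the shank. I'll look before doing anything else.

```bash
python3 - <<'E'
from h import *
f=viewer.grab_frame("wrist");b=viewer.grab_frame("side");c=viewer.grab_frame("scene")
A=cv2.resize(f["img"][150:390,200:440],(400,400));B=cv2.resize(b["img"][260:480,260:480],(400,400),interpolation=cv2.INTER_CUBIC)
cv2.imwrite("pics/c3.png",np.hstack([A,B])[...,::-1])
for n,g in(("wrist",f),("side",b),("scene",c)):
  for k in("blue_head_mid","yellow_head_mid"):
    for d in viewer.pinpoint(k,g)[:1]:print(n,k,np.round(d["location"],1),round(d["score"],2),plane(g,d["location"],47.5).round(1))
print(proj(b,(509,-178.5,56)),proj(f,(509,-178.5,56)),env.finger_overhang,f["position"],f["attitude"])
E
```

```text
wrist blue_head_mid [317.5 257.5] 0.68 [ 508.4 -179.    47.5]
wrist yellow_head_mid [317.6 348. ] 0.56 [ 512.9 -245.7   47.5]
side blue_head_mid [358.9 364.9] 0.89 [ 509.3 -177.4   47.5]
side yellow_head_mid [393.7 404.2] 0.58 [ 519.  -250.3   47.5]
scene blue_head_mid [200.  234.2] 0.49 [ 505.  -182.9   47.5]
scene yellow_head_mid [170.5 240. ] 0.7 [ 519.4 -246.3   47.5]
[359.36694043 362.40305733] [318.51347598 260.9391747 ] 14.0 [ 504.35038471 -110.56606215  263.00636376] [1.65915404e+02 3.02924360e-02 3.87290021e+00]
```

View pics/c3.png

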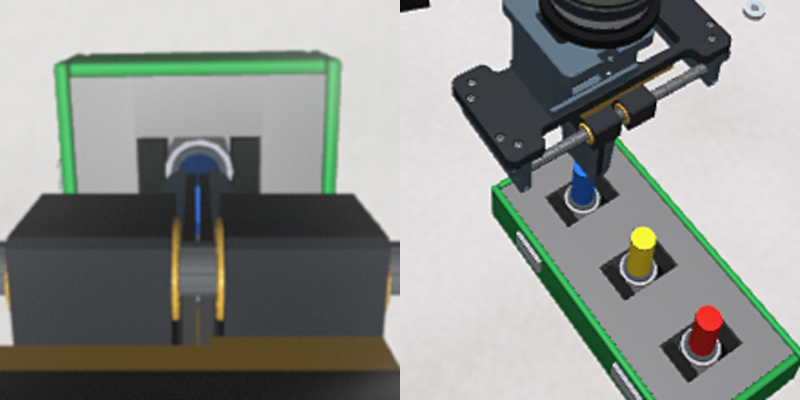

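Blue still stands in its cutout and the fingers are closed, but it's unclear where they are relative to it. An overlay of the expected finger geometry should settle it.

```bash
python3 - <<'E'
from h import *
s=sensors.state();T=s["ee_pos"];Rm=R.from_euler('xyz',s["ee_rot"],degrees=True).as_matrix()
out=[]
for n in("side","wrist"):
    f=viewer.grab_frame(n);c=proj(f,T+Rm@[0,0,14]);w=60;x0,y0=int(c[0])-w,int(c[1])-w-10
    im=cv2.resize(f["img"][y0:y0+2*w,x0:x0+2*w],(400,400),interpolation=cv2.INTER_CUBIC);k=400/(2*w)
    P=lambda X:tuple(int(v) for v in (proj(f,X)-[x0,y0])*k)
    for z,col in((14,(255,0,0)),(-5,(0,255,0)),(-40,(255,255,0))):
        cv2.line(im,P(T+Rm@[-16,0,z]),P(T+Rm@[16,0,z]),col,1)
    for z in(42,85):cv2.circle(im,P([509.5,-178.5,z]),3,(255,0,255),-1)
    out.append(im)
cv2.imwrite("pics/c4.png",np.hstack(out)[...,::-1]);print(T,s["ee_rot"])
E
```

```text
[ 509.10740001 -178.46133128   70.03808263] [-1.79990842e+02  4.70310479e-04  9.39111261e+01]
```

View pics/c4.png

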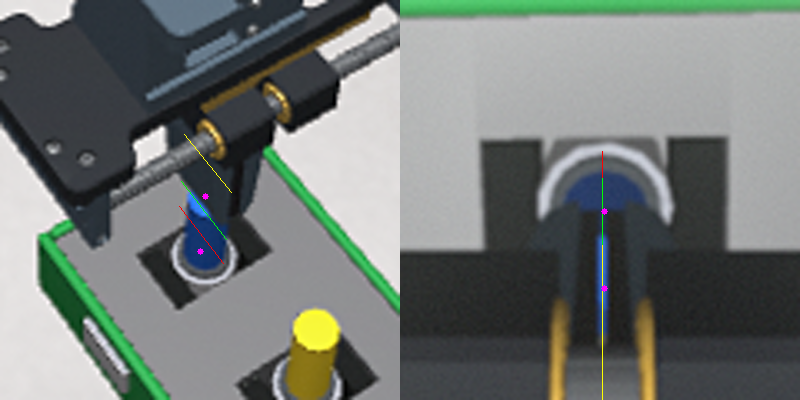

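Side view: the fingertips end near crop (240,215), well above the red line where they should be. Together with the full closure, this means the fingers are passing above the head. I'll reopen and descend in small guarded steps, watching the force.

Emit:
{"name": "step_arm", "arguments": {
  "plan": [0,0,0,0,0,0,0,0,0,0,0,0,0,0,0,0,0,0,0,0,0,0,0,0,0,0,0,0,0,0],
  "hand": 5,
  "newtons": 20
}}

```text
time_s: 6.5
ee_pos: [509.2, -178.5, 70.1]
ee_rot: [-180.0, 0.0, 93.9]
force: [-0.4, -0.9, -0.5]
gripper_width: 30.9
gripper_force: 0.0
```

Emit:
{"name": "step_arm", "arguments": {
  "plan": [0,0,0,0,0,0,0,0,0.4,0,0,0,0,0,0.4,0,0,0,0,0,0.2,0,0,0,0,0,0,0,0,0]
}}

```text
time_s: 6.92
ee_pos: [508.6, -178.3, 59.3]
ee_rot: [-179.9, -0.0, 93.9]
force: [0.1, 0.6, 0.1]
gripper_width: 50.0
gripper_force: 0.0
```

Emit:
{"name": "step_arm", "arguments": {
  "plan": [0,0,0.1,0,0,0,0,0,0.1,0,0,0,0,0,0.1,0,0,0,0,0,0.1,0,0,0,0,0,0,0,0,0]
}}

```text
time_s: 7.33
ee_pos: [509.1, -178.5, 56.0]
ee_rot: [-180.0, -0.0, 93.9]
force: [0.5, -0.2, -0.3]
gripper_width: 50.2
gripper_force: 0.0
```

Emit:
{"name": "step_arm", "arguments": {
  "plan": [0,0,0.1,0,0,0,0,0,0.1,0,0,0,0,0,0.1,0,0,0,0,0,0,0,0,0]
}}

```text
time_s: 7.67
ee_pos: [509.0, -178.4, 52.9]
ee_rot: [-180.0, -0.0, 93.9]
force: [0.2, -0.4, 0.7]
gripper_width: 49.8
gripper_force: 0.0
```

Emit:
{"name": "step_arm", "arguments": {
  "plan": [0,0,0.1,0,0,0,0,0,0.1,0,0,0,0,0,0.1,0,0,0,0,0,0,0,0,0]
}}

```text
time_s: 8.0
ee_pos: [509.0, -178.4, 49.9]
ee_rot: [-180.0, -0.0, 93.9]
force: [0.7, -0.2, 0.1]
gripper_width: 50.0
gripper_force: 0.0
```

There's no contact at 8 mm below where the tips should have met the case, so the fingers really are higher than stated. I'll go a bit lower and close gently as a probe.

Emit:
{"name": "step_arm", "arguments": {
  "plan": [0,0,0.2,0,0,0,0,0,0.2,0,0,0,0,0,0.2,0,0,0,0,0,0.2,0,0,0,0,0,0,0,0,0]
}}

```text
time_s: 8.42
ee_pos: [508.8, -178.4, 41.6]
ee_rot: [-180.0, -0.0, 93.9]
force: [0.2, 0.0, 0.1]
gripper_width: 50.2
gripper_force: 0.0
```

Emit:
{"name": "step_arm", "arguments": {
  "plan": [0,0,0,0,0,0,0,0,0,0,0,0,0,0,0,0,0,0,0,0,0,0,0,0,0,0,0,0,0,0],
  "hand": 1.5,
  "newtons": 4
}}

```text
time_s: 8.83
ee_pos: [509.2, -178.5, 42.2]
ee_rot: [180.0, 0.0, 93.9]
force: [-0.4, 0.1, -0.7]
gripper_width: 19.2
gripper_force: 0.0
```

Emit:
{"name": "step_arm", "arguments": {
  "plan": [0,0,0,0,0,0,0,0,0,0,0,0]
}}

```text
time_s: 9.0
ee_pos: [509.5, -178.5, 42.3]
ee_rot: [180.0, 0.0, 93.9]
force: [0.7, 0.2, 0.7]
gripper_width: 17.8
gripper_force: 4.0
```

The jaws stop at 17.8 mm with 4 N, so the shank is between the pads. A picture will show how deep.

```bash
python3 - <<'E'
from h import *
s=sensors.state();T=s["ee_pos"];Rm=R.from_euler('xyz',s["ee_rot"],degrees=True).as_matrix()
f=viewer.grab_frame("side");c=proj(f,T+Rm@[0,0,-40]);w=50;x0,y0=int(c[0])-w,int(c[1])-w+10
im=cv2.resize(f["img"][y0:y0+2*w,x0:x0+2*w],(600,600),interpolation=cv2.INTER_CUBIC);k=6
P=lambda X:tuple(int(v) for v in (proj(f,X)-[x0,y0])*k)
for z in(45,65,85):
    p=P([509.3,-178.5,z]);cv2.line(im,(p[0]+70,p[1]),(p[0]+100,p[1]),(255,0,255),1);cv2.putText(im,str(z),(p[0]+102,p[1]),0,.4,(255,0,255),1)
cv2.imwrite("pics/c5.png",im[...,::-1])
E
```

```text
(no output)
```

View pics/c5.png

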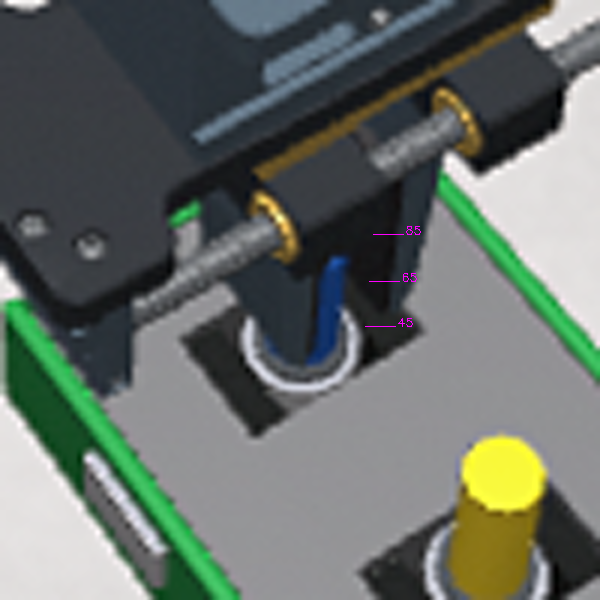

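The fingers now flank nearly the whole shank, with tips just above the case. I'll grip firmly and lift with small twists.

Emit:
{"name": "step_arm", "arguments": {
  "plan": [0,0,0,0,0,0,0,0,0,0,0,0,0,0,0,0,0,0],
  "hand": 0,
  "newtons": 40
}}

```text
time_s: 9.3
ee_pos: [509.4, -178.5, 42.2]
ee_rot: [180.0, 0.0, 93.9]
force: [0.6, -0.1, -0.1]
gripper_width: 17.0
gripper_force: 40.0
```

Emit:
{"name": "step_arm", "arguments": {
  "plan": [0,0,-0.2,0,0,0.05,0,0,-0.2,0,0,-0.05,0,0,-0.2,0,0,-0.05,0,0,-0.2,0,0,0.05]
}}

```text
time_s: 9.63
ee_pos: [508.5, -178.0, 48.1]
ee_rot: [-179.9, -0.1, 93.9]
force: [3.9, 0.2, -13.7]
gripper_width: 17.1
gripper_force: 40.0
```

Holding, with 13.7 N of pull resistance. Continuing.

Emit:
{"name": "step_arm", "arguments": {
  "plan": [0,0,-0.3,0,0,0.05,0,0,-0.3,0,0,-0.05,0,0,-0.3,0,0,-0.05,0,0,-0.3,0,0,0.05,0,0,0,0,0,0]
}}

```text
time_s: 10.05
ee_pos: [508.6, -178.0, 60.6]
ee_rot: [-179.9, -0.1, 93.8]
force: [2.9, 0.1, -11.1]
gripper_width: 17.2
gripper_force: 40.0
```

Emit:
{"name": "step_arm", "arguments": {
  "plan": [0,0,-0.3,0,0,0.05,0,0,-0.3,0,0,-0.05,0,0,-0.3,0,0,-0.05,0,0,-0.3,0,0,0.05,0,0,0,0,0,0]
}}

```text
time_s: 10.47
ee_pos: [508.8, -178.5, 74.0]
ee_rot: [-179.9, -0.0, 93.9]
force: [-0.3, -0.1, -2.2]
gripper_width: 16.9
gripper_force: 40.0
```

Emit:
{"name": "step_arm", "arguments": {
  "plan": [0,0,-0.5,0,0,0,0,0,-0.5,0,0,0,0,0,-1,0,0,0,0,0,-1,0,0,0,0,0,0,0,0,0]
}}

```text
time_s: 10.88
ee_pos: [510.9, -179.2, 107.2]
ee_rot: [179.7, 0.1, 93.9]
force: [-0.4, -0.0, -0.5]
gripper_width: 16.6
gripper_force: 40.0
```

```bash
python3 - <<'E'
from h import *
s=sensors.state();f=viewer.grab_frame("side");c=viewer.grab_frame("scene");w=viewer.grab_frame("wrist")
print(s["time_s"],s["ee_pos"],s["force"],s["gripper_width"],s["gripper_force"])
p={n:[(d["location"],round(d["score"],2)) for d in viewer.pinpoint("blue_head_mid",g)][:2] for n,g in(("side",f),("scene",c),("wrist",w))};print(p)
if p["side"] and p["scene"]:print(tri([(f,p["side"][0][0]),(c,p["scene"][0][0])]))
A=cv2.resize(f["img"][250:450,270:470],(400,400),interpolation=cv2.INTER_CUBIC);B=cv2.resize(c["img"][130:280,130:280],(400,400),interpolation=cv2.INTER_CUBIC)
cv2.imwrite("pics/c6.png",np.hstack([A,B])[...,::-1])
E
```

```text
10.8833 [ 510.91926125 -179.20611271  107.19428748] [-0.39729668 -0.02752467 -0.53911414] 16.55160609273021 39.99957740306854
{'side': [([362.5, 341.2], 0.58), ([234.2, 207.8], 0.38)], 'scene': [([197.2, 212.6], 0.75)], 'wrist': [([315.8, 274.0], 0.7)]}
(array([ 509.76991879, -179.83487282,  111.2797703 ]), [np.float64(0.41139289920352273), np.float64(0.41139289920367744)])
```

View pics/c6.png

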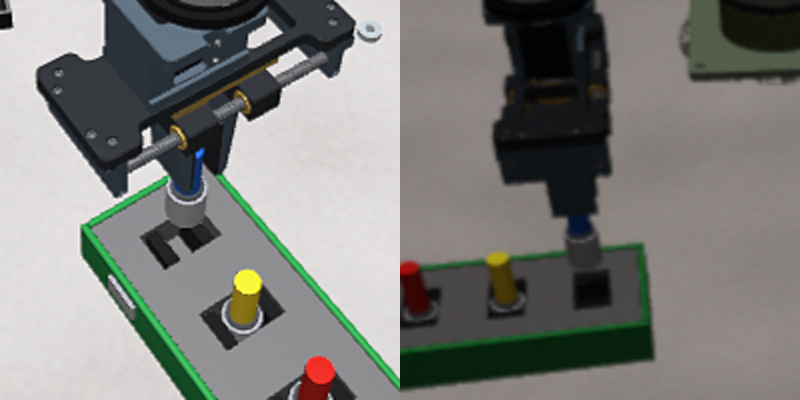

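The blue head is out and upright in the fingers. The cutout is empty, and yellow and red are undisturbed. Moving to the bay at about (488, 243).

Emit:
{"name": "step_arm", "arguments": {
  "plan": [1.5,0,0,0,0,0,3,0,0,0,0,0,3,0,0,0,0,0,3,0,0,0,0,0,3,0,0,0,0,0]
}}

```text
time_s: 11.6
ee_pos: [499.5, -42.6, 103.7]
ee_rot: [-180.0, -0.0, 93.9]
force: [0.6, -0.3, -1.4]
gripper_width: 16.9
gripper_force: 40.0
```

Emit:
{"name": "step_arm", "arguments": {
  "plan": [3.5,0.15,0,0,0,0,3.5,0.15,0,0,0,0,3.5,0.15,0,0,0,0,3.5,0.15,0,0,0,0,3.5,0.15,0,0,0,0]
}}

```text
time_s: 12.02
ee_pos: [495.0, 132.9, 103.8]
ee_rot: [-180.0, 0.0, 93.9]
force: [0.4, -0.7, -1.4]
gripper_width: 16.7
gripper_force: 40.0
```

Emit:
{"name": "step_arm", "arguments": {
  "plan": [3.5,0,0,0,0,0,3,0,0,0,0,0,2.5,0,0,0,0,0,1.5,0,0,0,0,0,0.7,0,0,0,0,0]
}}

```text
time_s: 12.43
ee_pos: [487.5, 245.2, 103.6]
ee_rot: [-180.0, -0.0, 94.0]
force: [0.4, -0.7, -1.0]
gripper_width: 17.2
gripper_force: 40.0
```

Emit:
{"name": "step_arm", "arguments": {
  "plan": [0,0,0,0,0,0,0,0,1,0,0,0,0,0,1,0,0,0,0,0,0.5,0,0,0,0,0,0,0,0,0]
}}

```text
time_s: 12.85
ee_pos: [486.7, 241.4, 77.0]
ee_rot: [-179.8, 0.1, 93.8]
force: [-0.9, 0.2, -1.1]
gripper_width: 17.1
gripper_force: 40.0
```

```bash
python3 - <<'E'
from h import *
s=sensors.state();f=viewer.grab_frame("side");c=viewer.grab_frame("scene")
print(s["time_s"],s["ee_pos"],s["ee_rot"],s["force"],s["gripper_width"],s["gripper_force"])
p={n:[(d["location"],round(d["score"],2)) for d in viewer.pinpoint("blue_head_mid",g)][:2] for n,g in(("side",f),("scene",c))};print(p)
if p["side"] and p["scene"]:print(tri([(f,p["side"][0][0]),(c,p["scene"][0][0])]))
for n,g in(("side",f),("scene",c)):
  for d in viewer.pinpoint("bay",g)[:2]:print(n,plane(g,d["location"],4).round(1),round(d["score"],2))
A=cv2.resize(f["img"][80:280,140:340],(400,400),interpolation=cv2.INTER_CUBIC);B=cv2.resize(c["img"][130:280,300:450],(400,400),interpolation=cv2.INTER_CUBIC)
cv2.imwrite("pics/c7.png",np.hstack([A,B])[...,::-1])
E
```

```text
12.85 [486.69128655 241.35384066  77.01760478] [-1.79766539e+02  1.06598878e-01  9.38173578e+01] [-0.90034236  0.22239663 -1.08649419] 17.08742722089639 39.9996417760849
{'side': [([227.6, 180.7], 0.63)], 'scene': [([382.5, 206.5], 0.73)]}
(array([485.79258405, 239.24329682,  83.10985195]), [np.float64(0.009640916575962503), np.float64(0.009640916575795437)])
side [680.  479.9   4. ] 0.76
side [492.8 244.4   4. ] 0.74
scene [488.5 237.5   4. ] 0.84
scene [671.7 474.9   4. ] 0.8
```

View pics/c7.png

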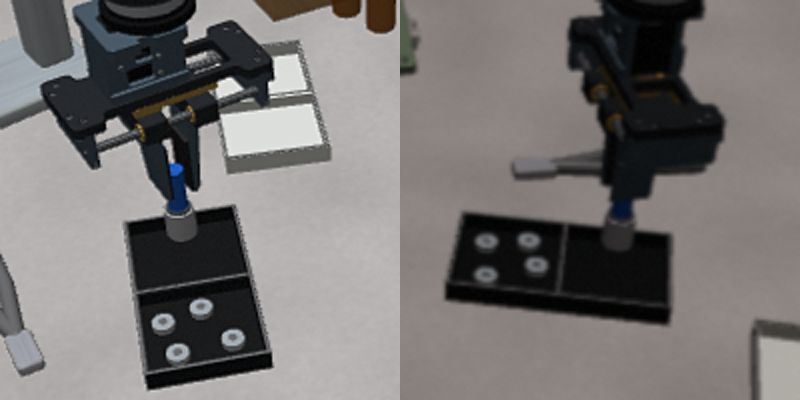

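The head is above the middle of the empty bay (side crop (180,225), scene crop (620,230)), upright and held. Lowering now, gently at the end.

Emit:
{"name": "step_arm", "arguments": {
  "plan": [0,0,1,0,0,0,0,0,1,0,0,0,0,0,1,0,0,0,0,0,0.5,0,0,0,0,0,0,0,0,0]
}}

```text
time_s: 13.57
ee_pos: [486.6, 242.4, 42.0]
ee_rot: [-179.8, 0.1, 93.9]
force: [-0.4, -0.7, -2.0]
gripper_width: 16.8
gripper_force: 40.0
```

Emit:
{"name": "step_arm", "arguments": {
  "plan": [0,0,0.1,0,0,0,0,0,0.1,0,0,0,0,0,0,0,0,0]
}}

```text
time_s: 13.82
ee_pos: [488.2, 243.2, 42.2]
ee_rot: [180.0, -0.0, 93.9]
force: [0.7, 0.5, -1.1]
gripper_width: 17.1
gripper_force: 40.0
```

Emit:
{"name": "step_arm", "arguments": {
  "plan": [0,0,0.1,0,0,0,0,0,0.1,0,0,0,0,0,0,0,0,0]
}}

```text
time_s: 14.07
ee_pos: [488.0, 243.0, 40.1]
ee_rot: [180.0, 0.0, 93.9]
force: [-0.1, -0.8, -1.4]
gripper_width: 16.9
gripper_force: 40.0
```

Emit:
{"name": "step_arm", "arguments": {
  "plan": [0,0,0.1,0,0,0,0,0,0.1,0,0,0,0,0,0,0,0,0]
}}

```text
time_s: 14.32
ee_pos: [488.1, 243.1, 38.3]
ee_rot: [180.0, -0.0, 93.9]
force: [-0.8, 1.4, -0.1]
gripper_width: 16.9
gripper_force: 40.0
```

Emit:
{"name": "step_arm", "arguments": {
  "plan": [0,0,0.1,0,0,0,0,0,0,0,0,0,0,0,0,0,0,0]
}}

```text
time_s: 14.57
ee_pos: [488.3, 243.2, 38.2]
ee_rot: [179.9, -0.0, 93.9]
force: [-1.7, -1.1, 5.8]
gripper_width: 16.5
gripper_force: 40.0
```

Emit:
{"name": "step_arm", "arguments": {
  "plan": [0,0,0.1,0,0,0,0,0,0,0,0,0,0,0,0,0,0,0]
}}

```text
time_s: 14.82
ee_pos: [488.4, 243.3, 38.2]
ee_rot: [179.9, -0.0, 93.9]
force: [-2.3, -0.7, 12.1]
gripper_width: 17.1
gripper_force: 40.0
```

It's on the floor: contact at TCP z≈38.2 with 12 N. I'll ease the press, release and rise straight up.

Emit:
{"name": "step_arm", "arguments": {
  "plan": [0,0,-0.15,0,0,0,0,0,0,0,0,0,0,0,0,0,0,0],
  "newtons": 8
}}

```text
time_s: 15.07
ee_pos: [488.3, 243.2, 38.1]
ee_rot: [180.0, -0.0, 93.9]
force: [0.5, -0.8, 4.3]
gripper_width: 17.4
gripper_force: 8.0
```

Emit:
{"name": "step_arm", "arguments": {
  "plan": [0,0,0,0,0,0,0,0,0,0,0,0,0,0,0,0,0,0,0,0,0,0,0,0,0,0,0,0,0,0],
  "hand": 5.5
}}

```text
time_s: 15.48
ee_pos: [487.9, 243.0, 37.3]
ee_rot: [-180.0, 0.0, 93.9]
force: [0.1, -1.0, -0.6]
gripper_width: 48.4
gripper_force: 0.0
```

Emit:
{"name": "step_arm", "arguments": {
  "plan": [0,0,0,0,0,0,0,0,0,0,0,0,0,0,-0.5,0,0,0,0,0,-1,0,0,0,0,0,-1,0,0,0]
}}

```text
time_s: 15.9
ee_pos: [488.0, 243.0, 63.4]
ee_rot: [-180.0, 0.0, 93.9]
force: [0.2, -0.5, -0.3]
gripper_width: 55.4
gripper_force: 0.0
```

Emit:
{"name": "step_arm", "arguments": {
  "plan": [0,0,-2,0,0,0,0,0,-3,0,0,0,0,0,-3,0,0,0,0,0,-2,0,0,0,0,0,0,0,0,0]
}}

```text
time_s: 16.32
ee_pos: [491.0, 244.5, 168.9]
ee_rot: [179.4, -0.2, 93.9]
force: [0.5, 0.1, 0.0]
gripper_width: 55.2
gripper_force: 0.0
```

```bash
python3 - <<'E'
from h import *
s=sensors.state();f=viewer.grab_frame("side");c=viewer.grab_frame("scene")
print(s["time_s"],s["ee_pos"],s["force"],s["gripper_width"])
for k in("blue_head_mid","yellow_head_mid","red_head_mid"):
  p,q=[viewer.pinpoint(k,g) for g in(f,c)]
  if p and q:print(k,tri([(f,p[0]["location"]),(c,q[0]["location"])])[0].round(1),proj(f,[488,243,41.5]),p[0]["location"])
A=cv2.resize(f["img"][80:480,140:500],(432,480));B=cv2.resize(c["img"][180:300,300:420],(360,480),interpolation=cv2.INTER_CUBIC)
cv2.imwrite("pics/c8.png",np.hstack([A,B[:, :360]])[...,::-1])
E
```

```text
16.3167 [491.04307689 244.54598323 168.89375846] [0.54999472 0.10043414 0.01850798] 55.16471202602092
blue_head_mid [486.9 240.9  43.6] [230.64182419 196.04000537] [230.0, 195.6]
yellow_head_mid [ 520.3 -246.2   44.4] [230.64182419 196.04000537] [394.1, 403.6]
red_head_mid [ 521.6 -322.    40.6] [230.64182419 196.04000537] [422.2, 448.9]
```

View pics/c8.png

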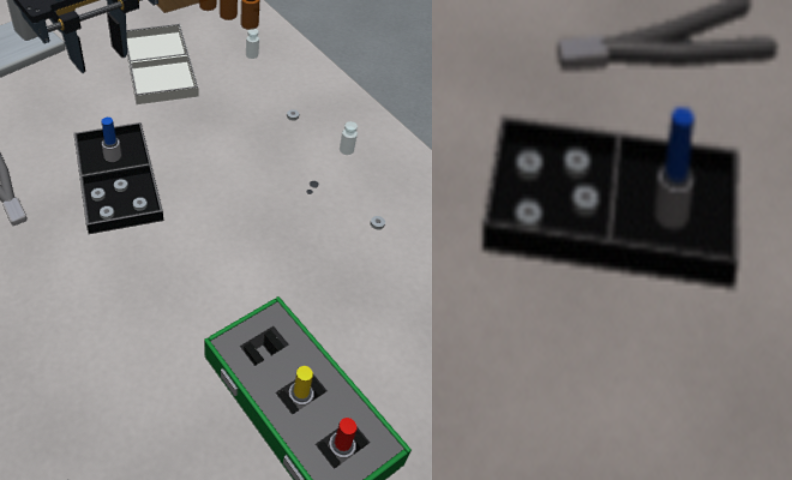

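The blue head stands upright in the empty bay, at (110,145) left and (675,185) right in the picture. Red and yellow are still in their cutouts, and the gripper is clear. Handing in.

Emit:
{"name": "step_arm", "arguments": {
  "plan": [0,0,0,0,0,0,0,0,0,0,0,0,0,0,0,0,0,0]
}}

```text
time_s: 16.97
ee_pos: [487.9, 243.0, 162.3]
ee_rot: [-180.0, 0.0, 93.9]
force: [-0.4, 0.1, -0.1]
gripper_width: 55.1
gripper_force: 0.0
```

```bash
python3 -c "
from workcell import env
print(env.job_done())"
```

```text
the job is handed in; nothing more can be done
None
```

The blue head stands upright and released in the black tray's empty bay, red and yellow are still in their cutouts, and the job was handed in at about 17 s; the hand-in returned no verdict. The first grasp closed above the head and missed, so I repeated it 20 mm lower.

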